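# Seat a notched scraper blade over its locating pin and close the keeper

### The arm

A 7-joint arm with a two-finger parallel gripper is mounted at the origin on a cart in front of the work surface, level with it; the furniture and walls round the work are solid. World frame = base frame: x ahead of the robot, y to its left, z up, the work surface at z = 0. Lengths are in m, angles in rad, forces in N, time in s.
With the tool pointing down it reaches from about 0.425 to 0.925 m from the base axis. Payload 6.8 kg.
Tool frame: the origin (TCP) lies at the very end of the fingers, on their centre line; the grasp point (between the pads) lies 19 mm behind it (r.grip_point_offset is the distance from the TCP to the grasp point, in m); z points along the fingers, y is the line along which they close (so a half turn about z gives the same grasp; the last joint's range is limited). The gripper opens to 85 mm and grips with 20 to 120 N. Pads are 22 mm wide; open, the fingers measure 114 mm over their backs; the gripper's body (76 mm by 85 mm) begins 54 mm behind the grasp point. The pads swing forward as they close: fully open they stand 13 mm farther back than shut.
Start: joints at [0.997, 0.477, 0.022, 1.555, -0.011, 1.109, -0.083], TCP at [0.303, -0.603, 0.231] pointing down, gripper open.
Joint ranges: [-2.96, 2.96], [-0.34, 2.1], [-1.41, 1.46], [0.24, 2.44], [-1.37, 4.51], [0.17, 1.92], [-2.96, 2.96]. Speed limits (rad/s): [2.39, 2.39, 3.14, 3.14, 3.14, 3.14, 3.14].

### API

Orientations are given as a rotation vector (axis times angle).
In Python, from bench import status, eyes, r gives the robot as it stands.
- The arm moves only by the shell command python3 -m crank 'ROWS' [OPENING] [FORCE]. ROWS is JSON, a list of rows, each a list of 6 numbers: the shift along the tool's x, y, z normalised to -1 to 1, where 1 is 0.02 m, then the turn, a rotation vector about the tool's x, y, z normalised to -1 to 1, where 1 is 45 degrees. A call has 1 to 12 rows; each row shifts and turns the commanded pose from where the row before left it, along the tool's axes as they then stand; what a row does not reach is not made up. A row lasts 1/10 s, in which the tool goes at most 50 mm and 8.59 degrees, less where a joint would pass 70% of its speed; a pose out of reach is approached as far as the arm can. A call with a number of a shift or a turn outside -1 to 1 is refused whole. A call with a gripper value outside its range is refused whole. OPENING is the opening, from 0 (shut) to 1 (fully open), set as the call begins (- or left out, the last holds). The fingers move at their own pace and stop on an object; FORCE is the grip in N (left out, the last holds). Time passes only in rows, so rows that do not move let the fingers close. It gives the time, the measured TCP pose, the force, the opening and the grip force at its end, in the units of the state.
- status.get_obs(): the state, without advancing time (a new reading comes with each control period).
- eyes.grab_frame(name): name is "scene" or "top" or "wrist"; returns a dict with "image" (384x512x3 uint8, red, green, blue), "depth" (384x512 float32, m along the optical axis (not along the pixel's ray), 0 where there is no reading), "fovy" (degrees; the focal length in pixels is half the picture's height over the tangent of half this angle, whatever the lens; pixels are square), "cx", "cy" (the principal point, pixels), "k1" (the pictures are not rectified: a ray, as slopes to the right and down, at radius r is drawn at 1 + k1 r^2 times it, then the intrinsics apply), "world_to_cam" (4x4, takes a point from world to camera coordinates). Camera axes: x right, y up, looking along -z (the intrinsics and any distortion apply to the point x, -y, -z); pixel columns grow to the right and rows downward; lengths in m; the calibration is good to about 2 mm. A picture is of the moment at which its call begins.
- r.hand_in(): hands the job in; it is judged then, once.
The state is a dict: "clock": time; "joints": joint angles; "qvel": joint speeds; "tau": joint torques, N m; "tcp_pos": TCP position; "orientation": TCP orientation; "contact_force": force on the tool from outside, world axes, zero at the start; "moment": the same for the moment, N m; "grip_width": finger opening in m; "gripper_force": force on a finger pad.
Only numpy, scipy, OpenCV 4.12 (cv2) and the standard library are available. Lean on these libraries where they do the work, as an engineer would, in place of code of your own. Each camera call takes 0.05 s, during which the arm holds its last target. There are 200 camera calls.

### The job

Pick up the scraper blade by its orange edge guard and lay it flat on the aluminium bed of the blade holder, so that the notch in its tail goes over the brass locating pin and the tail sits fully home, flush against the blue end wall. Nobody noted where along its slot the pin was last set, so find it by sight or by feel with light touches, never more than about 20 N. Then seat the blade against the wall with a steady push of about 12 N for half a second, let go of it and swing the red keeper fully shut across it to its stop; leave the other things on the bench alone.

Things in the scene. Friction and masses are not known exactly. Their poses are not given: they have to be found in the camera images.
- blade: Loose scraper blade, 120 mm long (x), 5 mm thick steel, about 0.12 kg, lying flat on the wood. Origin on the underside, under the middle of its length; +x points to the tail, z up. The tail is 46 mm wide from x=0 to +60 mm, then a 22 mm wide neck leads back to an orange edge guard at x=-24 to -60 mm.
- blade_tail (a point): Middle of the tail's end edge at the underside (blade x=+60 mm); axes of the blade. Here is the mouth of the open U notch, centred on the edge, 8.5 mm wide and 11 mm deep.
- blade_guard (a point): Centre of the orange plastic edge guard with black ribs, where to hold the blade: 36 mm long (x), 24 mm wide (y), 14 mm tall, underside flush with the steel's; blade x=-42 mm, 7 mm above the underside; axes of the blade.
- holder: Blade holder, fixed: dark base plate 98 x 116 x 6 mm (x=-39 to +59 mm), on it an aluminium bed 74 mm wide (y), x=-36 to +34 mm, top 14 mm above the origin, with no sides. Origin on the underside, on the mat (2 mm above the wood), on the middle line; +x runs along the bed to the blue end wall, y to the left, z up. A seated blade lies along +x, tail at the wall, guard sticking out past the bed's open end.
- wall_foot (a point): Middle of the foot of the blue end wall's front face, on the bed's top (holder x=+34, y=0, z=14 mm); axes of the holder. The wall stands 12 mm above the bed. A seated blade_tail is level with this point in x and z, and off in y by as much as the pin is (within about 1.3 mm).
- pin_slot (a point): Middle of the dark slot of the locating pin, on the bed (holder x=+28, y=0, z=14 mm). The pin: brass, upright, 6 mm diameter, 6 mm tall, clamped firmly anywhere from y=-11 to +11 mm along the slot; its y is not reported. A tail that meets it beside the notch stops about 9 mm short of the wall (6 to 9 mm if a notch corner catches its round side). Contacts are rigid.
- keeper (a joint): Angle of the red keeper bar (12 mm wide, 5 mm thick), which swings level about keeper_pivot, 2 mm above the seated steel; it cannot pass over the guard. 0 = shut, on its stop, across the blade toward holder -y; 1.57 = pointing to holder -x; grows to 2.5 rad as it opens further, outward to +y. It stays where it is left (friction 0.04 N m).
- keeper_knob (a point): Middle of the black upright round knob (12 mm diameter, 22 mm tall; its top is 11 mm above this point, the bar's top 11 mm below) on the keeper's far end, 54 mm from the pivot. At keeper angle a it stands at keeper_pivot plus 54 mm times (-sin a, -cos a) in holder x, y.
- keeper_pivot (a point): Point on the keeper's upright pivot axis at the height of keeper_knob (holder x=+10, y=+44, z=37 mm).
- loupe: Bystander: black eye loupe, 37 mm wide, 30 mm tall, origin under its middle. To be left alone.
- oil_bottle: Bystander: brown bottle with black cap, 22 mm wide, 52 mm tall, origin under its middle. To be left alone.
- putty: Bystander: green putty stick 38 x 13 x 11 mm, origin under its middle. To be left alone.

How it is judged:
On the way, in this order (a step that is already met when the one before it is completed fails the run):
1. the blade, fully home over the pin, flat on the bed and flush with the wall, is pressed against the holder with more than 6 N, while the keeper is still open (x of blade_tail in the frame of wall_foot between -0.002 and 0.002 m and y of blade_tail in the frame of wall_foot between -0.013 and 0.013 m and z of blade_tail in the frame of wall_foot between -0.002 and 0.002 m and angle between the x axis of blade and the x axis of holder, either way round below 0.07 rad and angle between blade's own z axis and vertical below 0.05 rad and contact force between blade and holder above 6 N and value of joint keeper above 1.2 rad), for 0.2 s.
2. the keeper is shut across the blade (value of joint keeper below 0.12 rad), for 0.2 s.
At the end, for the whole second after the job is handed in: The blade rests flat on the bed (within 2 mm of its top, tilt under 0.05 rad), tail within 2 mm of the end wall and square to it within 0.07 rad, at most 13 mm off the bed's middle (which is only possible with the notch over the pin); the keeper is within 0.12 rad of its stop (x of blade_tail in the frame of wall_foot between -0.002 and 0.002 m and y of blade_tail in the frame of wall_foot between -0.013 and 0.013 m and z of blade_tail in the frame of wall_foot between -0.002 and 0.002 m and angle between the x axis of blade and the x axis of holder, either way round below 0.07 rad and angle between blade's own z axis and vertical below 0.05 rad and value of joint keeper below 0.12 rad and linear speed of blade below 0.01 m/s); the robot touches nothing.
It fails at once if the blade is pressed against the holder or its pin with more than 30 N (contact force between blade and holder above 30 N).
It fails at once if the loupe is moved more than 20 mm (distance of loupe from where it was at the start of the episode above 0.02 m).
It fails at once if the oil bottle is moved more than 20 mm (distance of oil_bottle from where it was at the start of the episode above 0.02 m).
It fails at once if the putty is moved more than 20 mm (distance of putty from where it was at the start of the episode above 0.02 m).
It also fails if it takes over 72 s, if anything falls off the work surface, if the arm or the gripper's body presses on something with over 40 N, if the wrist force passes 120 N, or if a joint passes its speed limit or range.

## Working session

There is one attempt and no reset: what is moved stays moved. The work goes in short steps, Python scripts to look and compute and a shell command to move; the robot and the scene stay as the last step left them, time stands still between calls to the robot, and variables do not carry over. Pictures are saved under pics/ and viewed, at most 10 in all, crops included, and the job is handed in when it is done.

```bash
ls; mkdir -p pics; cat > h.py <<'E'
import numpy as np, cv2
from bench import status, eyes, r
from scipy.spatial.transform import Rotation as R
def K(f):
    fl=192/np.tan(np.radians(f["fovy"])/2); return fl
def ray(f,uv):
    uv=np.atleast_2d(np.array(uv,float)); fl=K(f)
    d=(uv-[f["cx"],f["cy"]])/fl; s=d.copy()
    for _ in range(20): s=d/(1+f["k1"]*(s**2).sum(1,keepdims=True))
    c=np.c_[s[:,0],-s[:,1],-np.ones(len(s))]
    M=np.array(f["world_to_cam"]); return -M[:3,:3].T@M[:3,3], c@M[:3,:3]
def onz(f,uv,z):
    o,d=ray(f,uv); return o+d*((z-o[2])/d[:,2])[:,None]
def px(f,P):
    P=np.atleast_2d(P); M=np.array(f["world_to_cam"]); c=P@M[:3,:3].T+M[:3,3]
    s=np.c_[c[:,0],-c[:,1]]/-c[:,2:]; s=s*(1+f["k1"]*(s**2).sum(1,keepdims=True))
    return s*K(f)+[f["cx"],f["cy"]]
def save(img,n): cv2.imwrite("pics/"+n,cv2.cvtColor(img,cv2.COLOR_RGB2BGR))
E
python3 - <<'E'
from h import *
np.set_printoptions(precision=4,suppress=True)
t=eyes.grab_frame("top"); s=eyes.grab_frame("scene")
np.save("top.npy",t,allow_pickle=True)
save(t["image"],"top.png"); save(s["image"],"scene.png")
for f in(t,s): print(f["fovy"],f["cx"],f["cy"],f["k1"],ray(f,[[f["cx"],f["cy"]]]))
o=status.get_obs(); print(o)
E
```

```text
pics
49.64541000343575 253.96225805998603 192.90873824700247 -0.13527198066234403 (array([ 0.5111, -0.0373,  1.1514]), array([[ 0.0496, -0.0067, -0.9987]]))
45.45729374464726 256.8055524017148 185.4238410013962 0.03499595091404837 (array([0.1016, 0.5792, 0.8898]), array([[ 0.4103, -0.5443, -0.7317]]))
{'clock': 0.1, 'joints': array([ 0.9969,  0.4777,  0.0223,  1.5563, -0.0115,  1.1093, -0.0831]), 'qvel': array([-0.0004, -0.0024, -0.0003, -0.0034, -0.0007, -0.0012,  0.0012]), 'tau': array([  0.0047, -59.7759,   1.6135, -28.1953,   0.0128,   0.005 ,
        -0.    ]), 'tcp_pos': array([ 0.3029, -0.6026,  0.2304]), 'orientation': array([-3.0553, -0.7248,  0.0007]), 'contact_force': array([-0.0894,  0.2009, -0.5102]), 'moment': array([-0.0328,  0.0166,  0.0314]), 'gripper_force': 0.0, 'grip_width': 0.08521405285954518}
```

View pics/top.png

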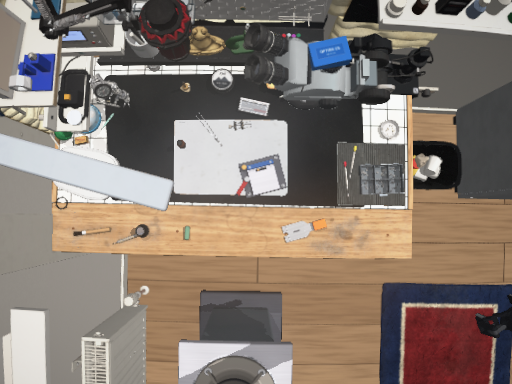

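View pics/scene.png

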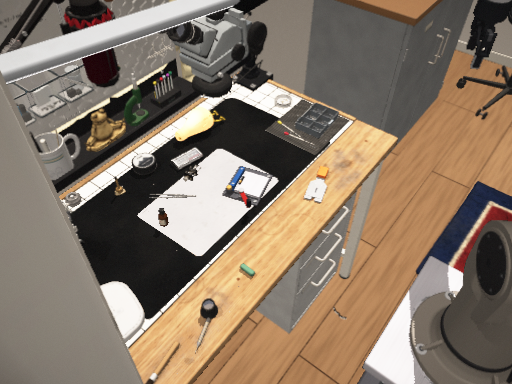

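The top view shows the blade at about (303,229) with its guard on the right (320,224), and the holder at (263,173) with the red keeper at its lower left (240,187). The loupe is at (141,231), the putty at (187,232) and the bottle at (181,143). Next I'll zoom in on the blade and holder.

```bash
python3 - <<'E'
from h import *
np.set_printoptions(precision=4,suppress=True)
t=eyes.grab_frame("top"); s=eyes.grab_frame("scene")
a=cv2.resize(t["image"][145:250,230:335],(580,580),interpolation=cv2.INTER_CUBIC)
b=cv2.resize(s["image"][155:215,215:335],(0,0),fx=1,fy=1)
save(a,"z1.png")
b=cv2.resize(s["image"][155:215,215:335],(800,400),interpolation=cv2.INTER_CUBIC)
save(b,"z2.png")
for n,f in(("t",t),("s",s)):
    h=cv2.cvtColor(f["image"],cv2.COLOR_RGB2HSV)
    H,S,V=[h[...,i].astype(int) for i in range(3)]
    for nm,m in(("orange",(H>8)&(H<20)&(S>190)&(V>150)),("blue",(H>100)&(H<125)&(S>120)),("red",((H<5)|(H>174))&(S>150)&(V>90))):
        k,l,st,c=cv2.connectedComponentsWithStats(m.astype(np.uint8))
        for i in range(1,k):
            if st[i,4]>8 and (230<c[i][0]<345 and 145<c[i][1]<250):
                print(n,nm,st[i],c[i],onz(f,c[i],0.014)[0],cv2.minAreaRect(np.argwhere(l==i)[:,::-1].astype(np.float32)))
E
```

```text
t blue [252 161  18   7  51] [260.2941 164.0392] [ 0.6475 -0.0608  0.014 ] ((260.26470947265625, 164.058837890625), (2.66789174079895, 17.46256446838379), 75.96376037597656)
s orange [318 175   8   3  14] [321.7857 176.0714] [ 0.4776 -0.2067  0.014 ] ((321.4807434082031, 176.09616088867188), (7.2562971115112305, 1.5689290761947632), 11.309932708740234)
s blue [230 167  15  24 106] [237.1321 177.0755] [ 0.6521 -0.0638  0.014 ] ((236.59906005859375, 177.72171020507812), (5.633457183837891, 24.962047576904297), 29.05460548400879)
s red [240 192   8  13  49] [243.7755 197.2245] [ 0.5935 -0.0191  0.014 ] ((244.4000244140625, 197.80003356933594), (12.521980285644531, 4.472135543823242), 63.43495178222656)
```

View pics/z1.png

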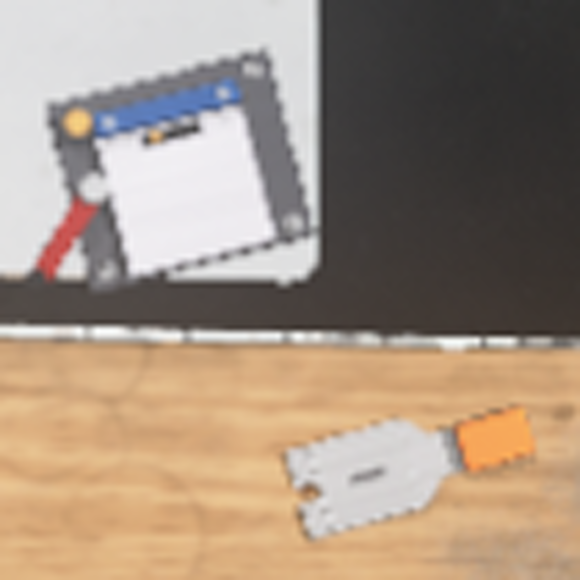

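View pics/z2.png

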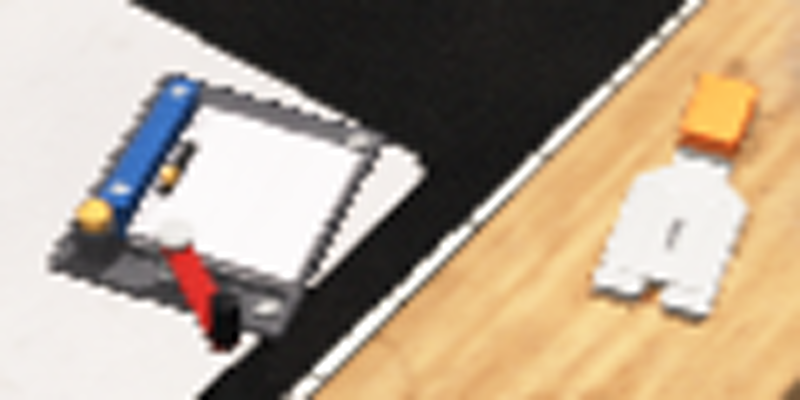

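The pin shows up as a gold spot at z1 (156,137), on the +y side of the slot. The keeper stands open to the lower left, with its knob just outside the base. The blade's yaw is about 105° and the holder's about 15°. I'll work out the coordinates from these.

```bash
cat >> h.py <<'E'
def go(pos,yaw,T=None):
    "print shift (units, current tool axes) then turn (units) to reach pos with tool z down and tool x at yaw(deg)"
    o=status.get_obs(); M=R.from_rotvec(o["orientation"])
    G=R.from_euler("z",yaw,degrees=True)*R.from_rotvec([np.pi,0,0])
    d=M.inv().apply(np.array(pos)-o["tcp_pos"])/0.02
    w=(M.inv()*G).as_rotvec()/np.radians(45)
    print("t",o["clock"],"tcp",o["tcp_pos"],"yaw",np.degrees(np.arctan2(M.as_matrix()[1,0],M.as_matrix()[0,0])),"tilt",M.as_matrix()[:2,2])
    print("shift",d.round(2),"turn",w.round(3),"F",o["contact_force"],"w",o["grip_width"],"gf",o["gripper_force"])
def fit(local,world):
    "2D rigid fit -> yaw, origin, residuals"
    L=np.array(local);W=np.array(world);a=L-L.mean(0);b=W-W.mean(0)
    th=np.arctan2((a[:,0]*b[:,1]-a[:,1]*b[:,0]).sum(),(a*b).sum())
    C=np.array([[np.cos(th),-np.sin(th)],[np.sin(th),np.cos(th)]])
    t=W.mean(0)-C@L.mean(0); return th,t,W-(L@C.T+t)
E
python3 - <<'E'
from h import *
np.set_printoptions(precision=4,suppress=True)
f=eyes.grab_frame("top")
z=lambda p:np.array(p)/5.524+[230-.5+.09,145-.5+.09]
hw=onz(f,z([(50,103),(268,50),(318,232),(100,287)]),.008)[:,:2]
th,t,res=fit([(.059,.058),(.059,-.058),(-.039,-.058),(-.039,.058)],hw); print("holder",np.degrees(th),t,res)
pin=onz(f,z([(156,137)]),.022)[0,:2]; c,s=np.cos(th),np.sin(th)
print("pin local",np.array([[c,s],[-s,c]])@(pin-t))
bw=np.r_[onz(f,z([(288,452),(310,538)]),.003),onz(f,z([(525,408),(537,460)]),.014)][:,:2]
th,t,res=fit([(.06,-.023),(.06,.023),(-.06,-.012),(-.06,.012)],bw); print("blade",np.degrees(th),t,res)
g=t-.042*np.array([np.cos(th),np.sin(th)]); print("guard",g)
go([*g,.15],np.degrees(th))
E
```

```text
holder 15.590388845632592 [ 0.6084 -0.0714] [[-0.0004 -0.0012]
 [-0.0025  0.0016]
 [ 0.0007  0.0014]
 [ 0.0022 -0.0018]]
pin local [0.0271 0.0104]
blade 105.85250124040802 [ 0.4718 -0.1866] [[-0.0007 -0.0009]
 [ 0.0008 -0.0001]
 [ 0.0013  0.0004]
 [-0.0014  0.0006]]
guard [ 0.4833 -0.227 ]
t 0.25 tcp [ 0.303  -0.6029  0.2308] yaw 26.683844984409937 tilt [-0.0004  0.0007]
shift [ 16.49 -12.74   4.05] turn [-0.001 -0.001 -1.759] F [0.0822 0.2843 0.3764] w 0.08544097659983672 gf 0.0
```

```bash
python3 -m crank '[[1,-1,0,0,0,0],[1,-1,0,0,0,0],[1,-1,0,0,0,0],[1,-1,0,0,0,0],[1,-1,0,0,0,0],[1,-1,0,0,0,0],[1,-1,0,0,0,0],[1,-1,0,0,0,0],[1,-1,0,0,0,0],[1,-1,0,0,0,0],[1,-1,0,0,0,0],[1,-0.8,0,0,0,0]]' && python3 -m crank '[[1,-0.5,0.5,0,0,0],[1,-0.5,0.5,0,0,0],[1,0,0.5,0,0,0],[1,0,0.5,0,0,0],[0.5,0,0.5,0,0,0],[0,0,0,0,0,-0.19],[0,0,0,0,0,-0.19],[0,0,0,0,0,-0.19],[0,0,0,0,0,-0.19],[0,0,0,0,0,-0.19],[0,0,0,0,0,-0.19],[0,0,0,0,0,-0.19]]' && python3 -m crank '[[0,0,0,0,0,-0.19],[0,0,0,0,0,-0.19],[0,0,0,0,0,-0.05],[0,0,0,0,0,0]]'
python3 - <<'E'
from h import *
np.set_printoptions(precision=4,suppress=True)
go([.4833,-.227,.15],105.85)
f=eyes.grab_frame("wrist"); save(f["image"],"w1.png"); print(f["k1"],ray(f,[f["cx"],f["cy"]]))
E
```

```text
clock: 1.45
tcp_pos: [0.4117, -0.283, 0.2314]
orientation: [-3.057, -0.725, 0.0]
contact_force: [0.7, -0.2, 0.2]
grip_width: 0.0854
gripper_force: 0.0
clock: 2.65
tcp_pos: [0.4826, -0.2267, 0.1811]
orientation: [-2.282, -2.159, 0.001]
contact_force: [-0.6, -0.2, -0.0]
grip_width: 0.0855
gripper_force: 0.0
clock: 3.05
tcp_pos: [0.4825, -0.2267, 0.181]
orientation: [-1.894, -2.506, 0.0]
contact_force: [-0.2, -0.5, -0.2]
grip_width: 0.0851
gripper_force: 0.0
t 3.05 tcp [ 0.4825 -0.2267  0.181 ] yaw 105.85073763591801 tilt [-0.0006  0.    ]
shift [-0.03  0.03  1.55] turn [-0.001 -0.     0.   ] F [-0.1855 -0.5214 -0.1987] w 0.08513647908596415 gf 0.0
-0.07454456740032142 (array([ 0.459 , -0.1482,  0.3248]), array([[ 0.0858, -0.3058, -0.9482]]))
```

View pics/w1.png

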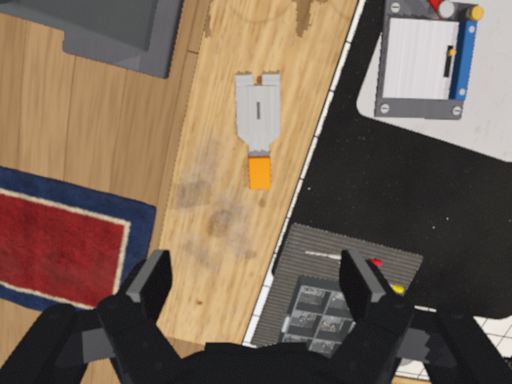

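The wrist view shows the guard at (260,172), the tail end at (257,74), and the holder upper right with its pin at (452,52). I'll refine the blade pose with masks.

```bash
python3 - <<'E'
from h import *
np.set_printoptions(precision=4,suppress=True)
f=eyes.grab_frame("wrist"); h=cv2.cvtColor(f["image"],cv2.COLOR_RGB2HSV).astype(int); H,S,V=h[...,0],h[...,1],h[...,2]
def big(m):
    k,l,st,c=cv2.connectedComponentsWithStats(m.astype(np.uint8),connectivity=4); i=1+st[1:,4].argmax(); return (l==i)
win=np.zeros(H.shape,bool); win[60:200,220:300]=1
m=big((H>8)&(H<20)&(S>200)&(V>170)&win); rc=cv2.minAreaRect(np.argwhere(m)[:,::-1].astype(np.float32)); print(rc)
w=onz(f,cv2.boxPoints(rc),.014)[:,:2]; print(w); gw=onz(f,[rc[0]],.014)[0,:2]
m=big((S<50)&(V>100)&win); print(m.sum())
# steel centreline: per-row centres, tail rows vs neck
rows=[v for v in range(70,156) if m[v].sum()>10]
cl=np.array([[ (np.flatnonzero(m[v])[0]+np.flatnonzero(m[v])[-1])/2,v,m[v].sum()] for v in rows]); print(rows[0],rows[-1],cl[::8])
P=onz(f,cl[4:,:2],.005)[:,:2]; P=P
d=P[:40].mean(0)-gw; print("gw",gw,"yaw",np.degrees(np.arctan2(d[1],d[0])), "tailedge",onz(f,[[257.5,rows[0]]],.005))
vx,vy,x0,y0=cv2.fitLine(P.astype(np.float32),cv2.DIST_HUBER,0,.001,.001).ravel(); print("lineyaw",np.degrees(np.arctan2(vy,vx)))
E
```

```text
((259.0, 172.5), (31.0, 20.0), 90.0)
[[ 0.4699 -0.2117]
 [ 0.4904 -0.2059]
 [ 0.5003 -0.2391]
 [ 0.4791 -0.2451]]
3103
74 155 [[264.   74.   19. ]
 [257.   82.   37. ]
 [257.5  90.   44. ]
 [257.5  98.   44. ]
 [257.5 106.   44. ]
 [257.5 114.   44. ]
 [258.  122.   43. ]
 [258.  130.   43. ]
 [257.5 138.   34. ]
 [258.5 146.   20. ]
 [258.5 154.   20. ]]
gw [ 0.4848 -0.2252] yaw 107.14403257041317 tailedge [[ 0.4556 -0.1283  0.005 ]]
lineyaw -72.875206
```

```bash
python3 -m crank '[[0,0,1,0,0,-0.026],[0,0,1,0,0,0],[0,0,1,0,0,0],[0,0,1,0,0,0],[0,0,1,0,0,0],[0,0,1,0,0,0],[0,0,1,0,0,0],[0,0,0,0,0,0]]'
python3 - <<'E'
from h import *
np.set_printoptions(precision=4,suppress=True)
go([.4848,-.2256,.003],107)
E
```

```text
clock: 3.95
tcp_pos: [0.4812, -0.2256, 0.0391]
orientation: [-1.866, -2.522, 0.002]
contact_force: [-1.2, -0.3, 0.4]
grip_width: 0.0853
gripper_force: 0.0
t 3.95 tcp [ 0.4812 -0.2256  0.0391] yaw 107.0119450988288 tilt [-0.0044  0.0016]
shift [-0.06  0.18  1.8 ] turn [-0.005 -0.004  0.   ] F [-1.1737 -0.2891  0.4179] w 0.0852684986034948 gf 0.0
```

```bash
python3 -m crank '[[-0.05,0.18,0.6,0,0,0],[0,0,0.6,0,0,0],[0,0,0.5,0,0,0],[0,0,0.1,0,0,0],[0,0,0,0,0,0]]' && python3 -m crank '[[0,0,0,0,0,0],[0,0,0,0,0,0],[0,0,0,0,0,0],[0,0,0,0,0,0],[0,0,0,0,0,0],[0,0,0,0,0,0],[0,0,0,0,0,0],[0,0,0,0,0,0]]' 0 60
python3 - <<'E'
from h import *
np.set_printoptions(precision=4,suppress=True)
go([.4848,-.2256,.003],107)
E
```

```text
clock: 4.45
tcp_pos: [0.4865, -0.2259, 0.0049]
orientation: [-1.867, -2.526, 0.0]
contact_force: [-0.2, 0.4, -0.8]
grip_width: 0.0853
gripper_force: 0.0
clock: 5.25
tcp_pos: [0.4871, -0.2262, 0.0059]
orientation: [1.867, 2.526, -0.0]
contact_force: [-1.3, -0.7, 4.9]
grip_width: 0.0221
gripper_force: 59.2
t 5.25 tcp [ 0.4871 -0.2262  0.0059] yaw 107.05885990943256 tilt [ 0.0006 -0.0005]
shift [ 0.06 -0.1   0.14] turn [0.001 0.001 0.001] F [-1.2597 -0.678   4.9259] w 0.02212436091580814 gf 59.21405911445618
```

```bash
python3 -m crank '[[0,0,-0.5,0,0,0],[0,0,-1,0,0,0],[0,0,-1,0,0,0],[0,0,-1,0,0,0],[0,0,-1,0,0,0],[0.9,0.4,0,0,0,0],[0.9,0.4,0,0,0,0],[0.9,0.4,0,0,0,0],[0.9,0.4,0,0,0,0],[0.9,0.4,0,0,0,0],[0.9,0.4,0,0,0,0],[0.3,0.1,0,0,0,0]]' && python3 -m crank '[[0,0,0,0,0,0.18],[0,0,0,0,0,0.18],[0,0,0,0,0,0.18],[0,0,0,0,0,0.18],[0,0,0,0,0,0.18],[0,0,0,0,0,0.18],[0,0,0,0,0,0.18],[0,0,0,0,0,0.18],[0,0,0,0,0,0.18],[0,0,0,0,0,0.18],[0,0,0,0,0,0.18],[0,0,0,0,0,0.05]]'
python3 -m crank '[[0,0,0,0,0,0],[0,0,0,0,0,0]]'
python3 - <<'E'
from h import *
np.set_printoptions(precision=4,suppress=True)
go([.5025,-.101,.1],15.6)
f=eyes.grab_frame("wrist"); save(f["image"],"w2.png"); 
E
```

```text
clock: 6.45
tcp_pos: [0.5014, -0.1001, 0.0958]
orientation: [1.863, 2.529, 0.002]
contact_force: [0.6, -0.2, -0.7]
grip_width: 0.022
gripper_force: 58.9
clock: 7.65
tcp_pos: [0.5009, -0.1031, 0.0955]
orientation: [3.113, 0.421, -0.0]
contact_force: [1.2, -0.1, -1.3]
grip_width: 0.0218
gripper_force: 58.9
clock: 7.85
tcp_pos: [0.501, -0.1028, 0.0954]
orientation: [3.112, 0.431, -0.0]
contact_force: [0.2, 0.0, -1.0]
grip_width: 0.0222
gripper_force: 58.9
t 7.85 tcp [ 0.501  -0.1028  0.0954] yaw 15.764712025038877 tilt [-0.0001 -0.0001]
shift [ 0.1  -0.07 -0.23] turn [0.    0.    0.004] F [ 0.2195  0.032  -1.0209] w 0.02217630437987526 gf 58.92260134220123
```

View pics/w2.png

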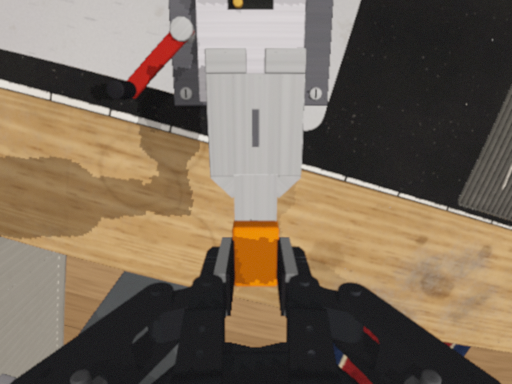

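The blade is held straight, with its notch at (255,65) and the pin just at the top edge (237,2). I'll back off 40 mm to see the pin and wall completely.

```bash
python3 -m crank '[[-1,0,0,0,0,0],[-1,0,0,0,0,0],[0,0,0,0,0,0],[0,0,0,0,0,0]]' >/dev/null
python3 - <<'E'
from h import *
np.set_printoptions(precision=4,suppress=True)
f=eyes.grab_frame("wrist"); np.save("w3.npy",f,allow_pickle=True)
save(cv2.resize(f["image"][0:240,130:380],None,fx=2.4,fy=2.4,interpolation=cv2.INTER_CUBIC),"w3.png")
go([.5025,-.101,.1],15.6)
E
```

```text
t 8.35 tcp [ 0.4634 -0.1132  0.0956] yaw 15.728267321063376 tilt [0.0012 0.0001]
shift [ 2.05 -0.06 -0.22] turn [ 0.    -0.001  0.003] F [ 0.4892 -0.4998 -0.4882] w 0.022139333952181782 gf 58.92281770706177
```

View pics/w3.png

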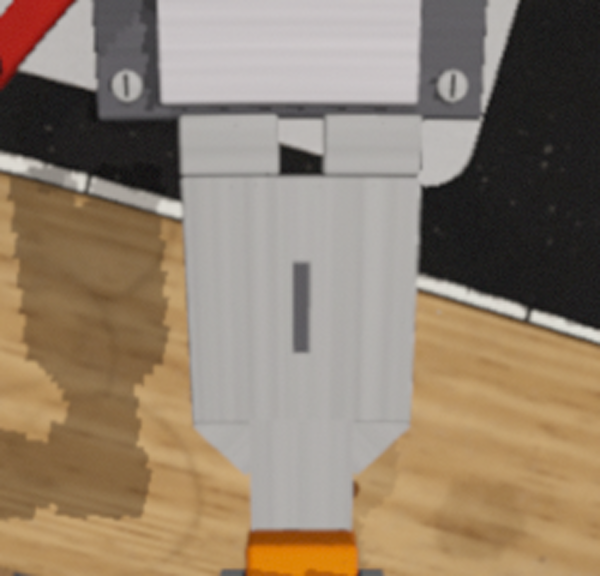

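That was the wrong direction: the near edge of the bed moved into view and the pin moved out. I'll go forward 52 mm instead.

```bash
python3 -m crank '[[1,0,0,0,0,0],[1,0,0,0,0,0],[0.6,0,0,0,0,0],[0,0,0,0,0,0],[0,0,0,0,0,0]]' >/dev/null
python3 - <<'E'
from h import *
np.set_printoptions(precision=4,suppress=True)
f=eyes.grab_frame("wrist"); np.save("w4.npy",f,allow_pickle=True)
save(cv2.resize(f["image"][0:150,140:360],None,fx=3.6,fy=3.6,interpolation=cv2.INTER_CUBIC),"w4.png")
go([.5025,-.101,.1],15.6)
E
```

```text
t 8.9 tcp [ 0.5117 -0.0994  0.095 ] yaw 15.698664332174339 tilt [-0.0014 -0.0001]
shift [-0.47 -0.05 -0.25] turn [-0.     0.002  0.002] F [-1.0205 -0.1228 -1.0389] w 0.02210821716826245 gf 58.92118155956268
```

View pics/w4.png

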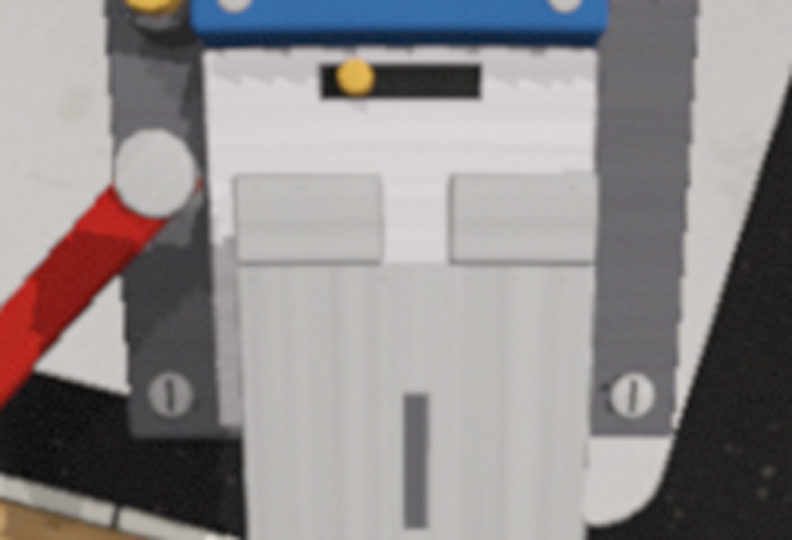

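The pin top is at crop (355,77), the slot spans 320–481, the wall foot is at row about 46, and the notch spans 382–448. I'll convert these to millimetres.

```bash
python3 - <<'E'
from h import *
np.set_printoptions(precision=4,suppress=True)
f=np.load("w4.npy",allow_pickle=True).item()
z=lambda p:(np.array(p,float)+.5)/3.6-.5+[140,0]
tcp=np.array([.5117,-.0994]);yaw=np.radians(15.7);C=np.array([[np.cos(yaw),np.sin(yaw)],[-np.sin(yaw),np.cos(yaw)]])
# tool-aligned: x ahead, y left, relative to TCP
q=lambda p,h:(onz(f,z(p),h)[:,:2]-tcp)@C.T*1e3
print("slot ends",q([(320,82),(481,82)],.016)); print("pin top",q([(355,77)],.022))
print("wall foot",q([(208,47),(400,46),(596,46)],.016))
print("bed sides",q([(204,60),(220,425),(598,60),(598,170)],.016))
print("base near",q([(130,437),(674,434)],.008),"sides",q([(106,20),(697,20)],.008))
print("screws",q([(170,396),(633,396)],.009))
for h in(.094,): print("tail",q([(233,176),(598,176)],h),"notch",q([(382,178),(448,178),(382,262),(448,262)],h), "tail side rear",q([(246,530),(584,530)],h))
E
```

```text
slot ends [[128.3839  18.5411]
 [128.3536 -11.8973]]
pin top [[127.9284  11.5921]]
wall foot [[134.7818  39.547 ]
 [134.6128   3.3936]
 [134.8846 -33.4571]]
bed sides [[132.5214  40.4013]
 [ 64.3892  40.5023]
 [132.4447 -33.9259]
 [112.8829 -34.6972]]
base near [[ 61.4295  61.403 ]
 [ 62.0546 -54.5692]] sides [[142.0467  60.7658]
 [141.9169 -54.2388]]
screws [[ 69.9171  52.0196]
 [ 69.903  -45.1323]]
tail [[101.0773  23.267 ]
 [101.0901 -22.5091]] notch [[100.7099   4.5709]
 [100.712   -3.6934]
 [ 90.6785   4.647 ]
 [ 90.681   -3.7718]] tail side rear [[ 56.1962  23.5547]
 [ 56.2188 -22.6791]]
```

```bash
python3 -m crank '[[0,-0.56,0.5,0,0,0],[0,0,1,0,0,0],[0,0,1,0,0,0],[0,0,0.7,0,0,0],[0,0,0.2,0,0,0],[0,0,0,0,0,0],[0,0,0,0,0,0]]' 
python3 - <<'E'
from h import *
np.set_printoptions(precision=4,suppress=True)
f=eyes.grab_frame("wrist"); np.save("w5.npy",f,allow_pickle=True)
save(cv2.resize(f["image"][0:150,140:360],None,fx=3.6,fy=3.6,interpolation=cv2.INTER_CUBIC),"w5.png")
go([.5117,-.0994,.027],15.6)
E
```

```text
clock: 9.6
tcp_pos: [0.51, -0.0884, 0.0278]
orientation: [3.112, 0.429, 0.001]
contact_force: [0.1, 0.9, -1.0]
grip_width: 0.0224
gripper_force: 58.9
t 9.65 tcp [ 0.5103 -0.0884  0.028 ] yaw 15.698538319420605 tilt [ 0.0014 -0.0001]
shift [-0.08  0.55  0.05] turn [ 0.001 -0.002  0.002] F [-0.3078 -0.0925 -1.2557] w 0.02228781921125487 gf 58.91157925128937
```

View pics/w5.png

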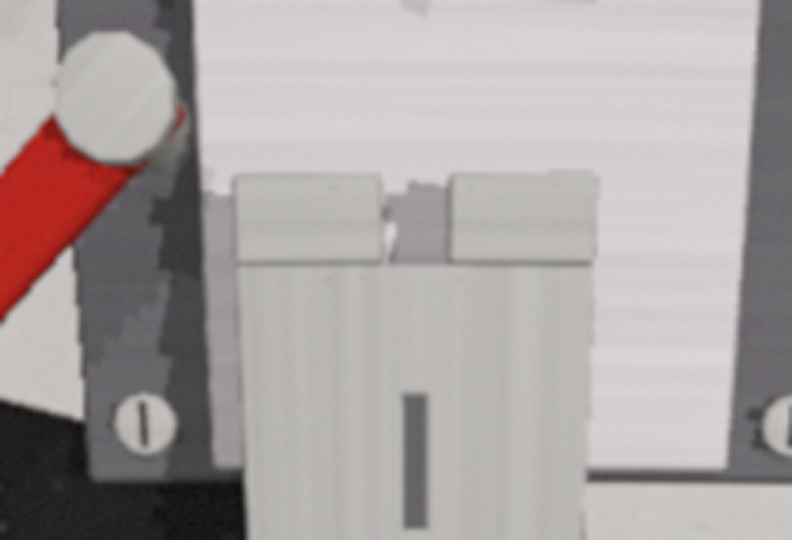

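Everything is straight, but the pin is out of view above. I'll advance 16 mm, lower 4 mm, and look again.

```bash
python3 -m crank '[[0.4,0,0.1,0,0,0],[0.4,0,0.1,0,0,0],[0,0,0,0,0,0],[0,0,0,0,0,0]]' 
python3 - <<'E'
from h import *
np.set_printoptions(precision=4,suppress=True)
f=eyes.grab_frame("wrist"); np.save("w6.npy",f,allow_pickle=True)
save(cv2.resize(f["image"][0:100,190:310],None,fx=6,fy=6,interpolation=cv2.INTER_CUBIC),"w6.png")
E
```

```text
clock: 10.05
tcp_pos: [0.5254, -0.0838, 0.0233]
orientation: [-3.112, -0.43, -0.0]
contact_force: [-0.6, 0.0, -0.8]
grip_width: 0.0221
gripper_force: 58.9
```

View pics/w6.png

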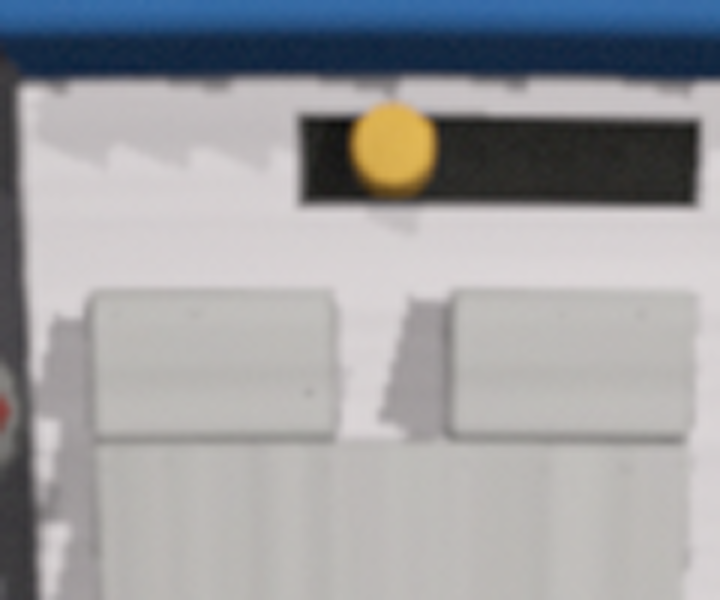

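The pin (394,147) lines up with the notch centre (392) to within 0.2 mm. I'll lower to contact.

```bash
python3 -m crank '[[0,0,0.04,0,0,0],[0,0,0,0,0,0],[0,0,0,0,0,0]]'; python3 -m crank '[[0,0,0.03,0,0,0],[0,0,0,0,0,0],[0,0,0,0,0,0]]'
```

```text
clock: 10.4
tcp_pos: [0.5249, -0.0841, 0.0225]
orientation: [3.112, 0.429, -0.0]
contact_force: [0.5, -0.6, 0.0]
grip_width: 0.0221
gripper_force: 58.9
clock: 10.7
tcp_pos: [0.5251, -0.0841, 0.0219]
orientation: [3.112, 0.429, 0.0]
contact_force: [-0.2, 0.4, -0.2]
grip_width: 0.022
gripper_force: 58.9
```

```bash
python3 -m crank '[[0,0,0.03,0,0,0],[0,0,0,0,0,0],[0,0,0,0,0,0]]'; python3 -m crank '[[0.2,0,0,0,0,0],[0.15,0,0,0,0,0],[0,0,0,0,0,0],[0,0,0,0,0,0]]'
```

```text
clock: 11.0
tcp_pos: [0.525, -0.0841, 0.0214]
orientation: [3.112, 0.429, 0.0]
contact_force: [-0.3, 0.3, 2.0]
grip_width: 0.022
gripper_force: 59.2
clock: 11.4
tcp_pos: [0.5325, -0.082, 0.0214]
orientation: [3.112, 0.43, 0.002]
contact_force: [-1.1, -0.5, 1.4]
grip_width: 0.0221
gripper_force: 59.3
```

```bash
python3 -m crank '[[0.1,0,0,0,0,0],[0.05,0,0,0,0,0],[0,0,0,0,0,0],[0,0,0,0,0,0]]'; python3 -m crank '[[0.1,0,0,0,0,0],[0.05,0,0,0,0,0],[0,0,0,0,0,0],[0,0,0,0,0,0]]'
```

```text
clock: 11.8
tcp_pos: [0.5345, -0.0814, 0.0213]
orientation: [3.112, 0.429, -0.001]
contact_force: [-2.0, -1.1, 3.4]
grip_width: 0.0221
gripper_force: 59.5
clock: 12.2
tcp_pos: [0.5379, -0.0805, 0.0214]
orientation: [3.112, 0.429, 0.001]
contact_force: [-2.5, -1.4, 2.9]
grip_width: 0.0219
gripper_force: 59.5
```

```bash
python3 -m crank '[[0.06,0,0,0,0,0],[0.04,0,0,0,0,0],[0,0,0,0,0,0],[0,0,0,0,0,0]]'; python3 -m crank '[[0.04,0,0,0,0,0],[0.03,0,0,0,0,0],[0,0,0,0,0,0],[0,0,0,0,0,0]]'
```

```text
clock: 12.6
tcp_pos: [0.5395, -0.08, 0.0213]
orientation: [-3.112, -0.429, 0.0]
contact_force: [-3.8, -0.5, 4.5]
grip_width: 0.0219
gripper_force: 59.5
clock: 13.0
tcp_pos: [0.5407, -0.0797, 0.0213]
orientation: [3.112, 0.429, -0.001]
contact_force: [-4.3, -1.3, 4.9]
grip_width: 0.0218
gripper_force: 59.7
```

```bash
python3 -m crank '[[0.04,0,0,0,0,0],[0,0,0,0,0,0],[0,0,0,0,0,0]]'; python3 -m crank '[[0.04,0,0,0,0,0],[0,0,0,0,0,0],[0,0,0,0,0,0]]'
```

```text
clock: 13.3
tcp_pos: [0.5407, -0.0797, 0.0213]
orientation: [3.112, 0.429, -0.003]
contact_force: [-5.8, -1.8, 7.7]
grip_width: 0.0223
gripper_force: 59.9
clock: 13.6
tcp_pos: [0.5407, -0.0797, 0.0212]
orientation: [-3.112, -0.428, 0.005]
contact_force: [-7.8, -1.1, 9.6]
grip_width: 0.022
gripper_force: 60.2
```

```bash
python3 - <<'E'
from h import *
np.set_printoptions(precision=4,suppress=True)
f=np.load("w6.npy",allow_pickle=True).item()
z=lambda p:(np.array(p,float)+.5)/6-.5+[190,0]
a=onz(f,z([(336,290),(449,290)]),.022)[:,:2].mean(0); b=onz(f,z([(200,76),(600,76)]),.016)[:,:2].mean(0)
print("gap in w6 mm",1e3*(b-a)@[np.cos(.274),np.sin(.274)])
g=eyes.grab_frame("wrist"); I=g["image"]
for u in(225,255,280): print(u,I[30:64:2,u].tolist())
h=cv2.cvtColor(I,cv2.COLOR_RGB2HSV); m=(h[...,0]>18)&(h[...,0]<30)&(h[...,1]>110)&(h[...,2]>120); p=np.argwhere(m[20:80,235:275])+[20,235]
print("pin px",len(p),p.min(0),p.max(0),p.mean(0))
t=eyes.grab_frame("top");s=eyes.grab_frame("scene");o=status.get_obs();print(o["contact_force"],o["moment"])
E
```

```text
gap in w6 mm 16.352868909402346
225 [[52, 107, 164], [53, 107, 164], [54, 105, 164], [53, 105, 163], [53, 106, 164], [52, 104, 161], [44, 88, 141], [29, 58, 94], [49, 57, 72], [160, 157, 155], [172, 169, 166], [173, 170, 167], [183, 180, 178], [186, 183, 182], [185, 183, 181], [181, 179, 176], [181, 178, 176]]
255 [[56, 109, 167], [57, 109, 167], [56, 107, 165], [57, 108, 165], [54, 106, 165], [53, 105, 162], [43, 89, 140], [28, 57, 93], [20, 41, 66], [85, 85, 95], [142, 138, 138], [164, 159, 160], [188, 153, 101], [219, 178, 82], [218, 177, 82], [217, 177, 83], [216, 175, 80]]
280 [[56, 109, 168], [56, 109, 167], [56, 108, 166], [56, 107, 167], [57, 110, 169], [53, 107, 165], [49, 93, 146], [31, 61, 98], [58, 62, 75], [163, 161, 159], [171, 170, 166], [172, 171, 168], [171, 169, 167], [184, 181, 179], [186, 184, 181], [183, 181, 178], [182, 179, 176]]
pin px 150 [ 55 248] [ 67 261] [ 60.8333 254.7133]
[-8.3182 -1.6648  8.616 ] [-0.3636  1.5859  0.0187]
```

The pin is inside the notch (rows 55–67) and no strip of bed shows between tail and wall, so the blade is home. Next is the steady push.

```bash
python3 -m crank '[[0.05,0,-0.02,0,0,0],[0.03,0,0,0,0,0],[0,0,0,0,0,0],[0,0,0,0,0,0],[0,0,0,0,0,0]]'; python3 -m crank '[[0,0,0,0,0,0],[0,0,0,0,0,0],[0,0,0,0,0,0],[0,0,0,0,0,0]]'
```

```text
clock: 14.25
tcp_pos: [0.5407, -0.0796, 0.0212]
orientation: [-3.112, -0.428, 0.01]
contact_force: [-10.5, -2.3, 9.8]
grip_width: 0.0221
gripper_force: 60.2
clock: 14.65
tcp_pos: [0.5407, -0.0796, 0.0212]
orientation: [-3.112, -0.428, 0.01]
contact_force: [-10.1, -2.7, 10.0]
grip_width: 0.0216
gripper_force: 60.2
```

```bash
python3 -m crank '[[0.04,0,0,0,0,0],[0,0,0,0,0,0],[0,0,0,0,0,0],[0,0,0,0,0,0],[0,0,0,0,0,0],[0,0,0,0,0,0],[0,0,0,0,0,0]]'; python3 -m crank '[[-0.06,0,0,0,0,0],[-0.04,0,0,0,0,0],[-0.04,0,0,0,0,0],[0,0,0,0,0,0],[0,0,0,0,0,0]]'
```

```text
clock: 15.35
tcp_pos: [0.5407, -0.0796, 0.0211]
orientation: [-3.112, -0.428, 0.012]
contact_force: [-12.9, -3.2, 11.8]
grip_width: 0.0223
gripper_force: 60.5
clock: 15.85
tcp_pos: [0.5407, -0.0796, 0.0213]
orientation: [-3.112, -0.429, 0.004]
contact_force: [-5.6, -2.2, 4.1]
grip_width: 0.022
gripper_force: 59.5
```

```bash
python3 -m crank '[[-0.04,0,0,0,0,0],[0,0,0,0,0,0],[0,0,0,0,0,0],[0,0,0,0,0,0],[0,0,0,0,0,0],[0,0,0,0,0,0]]' 0.6; python3 -m crank '[[0,0,-0.3,0,0,0],[0,0,-1,0,0,0],[0,0,-1,0,0,0],[0,0,-1,0,0,0],[0,0,0,0,0,0],[0,0,0,0,0,0]]'
python3 - <<'E'
from h import *
np.set_printoptions(precision=4,suppress=True)
g=eyes.grab_frame("wrist"); I=g["image"];np.save("w7.npy",g,allow_pickle=True)
yaw=.274;C=np.array([[np.cos(yaw),np.sin(yaw)],[-np.sin(yaw),np.cos(yaw)]])
h=cv2.cvtColor(I,cv2.COLOR_RGB2HSV).astype(int);H,S,V=h[...,0],h[...,1],h[...,2]
W=np.array([.5407,-.0796])
for n,m,z in(("blue",(H>100)&(H<125)&(S>120),.028),("orange",(H>8)&(H<20)&(S>200)&(V>120),.03),("red",((H<5)|(H>174))&(S>150)&(V>80),.028),("pin",(H>18)&(H<30)&(S>110)&(V>120),.022)):
    k,l,st,c=cv2.connectedComponentsWithStats(m.astype(np.uint8))
    for i in np.argsort(-st[1:,4])[:2]+1:
        rc=cv2.minAreaRect(np.argwhere(l==i)[:,::-1].astype(np.float32))
        w=onz(g,cv2.boxPoints(rc),z)[:,:2]; print(n,st[i],((w-W)@C.T*1e3).round(1).tolist())
E
```

```text
clock: 16.45
tcp_pos: [0.5414, -0.0794, 0.0217]
orientation: [3.112, 0.429, 0.0]
contact_force: [-0.2, -0.1, 0.3]
grip_width: 0.0512
gripper_force: 0.0
clock: 17.05
tcp_pos: [0.5415, -0.0795, 0.0881]
orientation: [3.112, 0.429, 0.002]
contact_force: [0.5, -0.0, -0.8]
grip_width: 0.0513
gripper_force: 0.0
blue [ 210   43  116   21 2090] [[112.8, 28.7], [113.1, -44.3], [101.0, -45.0], [100.8, 29.1]]
orange [ 239  187   34   46 1461] [[17.7, 11.6], [17.7, -12.0], [-17.9, -12.6], [-17.9, 12.3]]
red [ 145  104   57   59 1014] [[44.6, 79.3], [76.5, 44.3], [68.0, 35.9], [35.3, 70.8]]
red [353 361  43  23 712] [[-153.9, -91.8], [-156.1, -132.9], [-186.9, -139.0], [-184.0, -95.8]]
pin [188  36  21  21 337] [[118.3, 43.8], [118.0, 30.7], [105.8, 31.2], [105.9, 44.4]]
pin [251  69   9   9  68] [[97.5, 2.8], [97.5, -2.5], [92.4, -2.5], [92.4, 2.9]]
```

The blade stays home after release, with the guard square at the same spot. From the red bar the keeper angle is about 2.39, which puts the knob at tool-relative (+40.6, +75.5) mm. I'll move over it, lower and grip lightly.

```bash
python3 -m crank '[[0.5,-0.95,0,0,0,0],[0.5,-0.95,0,0,0,0],[0.5,-0.95,0,0,0,0],[0.48,-0.92,0,0,0,0],[0,0,0,0,0,0],[0,0,0,0,0,0]]'
python3 - <<'E'
from h import *
np.set_printoptions(precision=4,suppress=True)
g=eyes.grab_frame("wrist"); I=g["image"]; o=status.get_obs(); yaw=.274
C=np.array([[np.cos(yaw),np.sin(yaw)],[-np.sin(yaw),np.cos(yaw)]]); W=np.array([.5407,-.0796])
print("tcp rel",C@(o["tcp_pos"][:2]-W)*1e3,o["tcp_pos"][2])
h=cv2.cvtColor(I,cv2.COLOR_RGB2HSV).astype(int);H,S,V=h[...,0],h[...,1],h[...,2]
m=((H<5)|(H>174))&(S>150)&(V>60); m[300:]=0
k,l,st,c=cv2.connectedComponentsWithStats(m.astype(np.uint8)); i=1+st[1:,4].argmax()
rc=cv2.minAreaRect(np.argwhere(l==i)[:,::-1].astype(np.float32)); print("red",st[i],((onz(g,cv2.boxPoints(rc),.028)[:,:2]-W)@C.T*1e3).round(1).tolist())
kx=W+C.T@np.array([.0406,.0755]); u=px(g,[[*kx,.05]])[0]; print("knob expected px",u)
x0,y0=int(u[0]),int(u[1]); d=(V<60).astype(np.uint8); d[:y0-40]=0; d[y0+40:]=0; d[:,:x0-40]=0; d[:,x0+40:]=0
k,l,st,c=cv2.connectedComponentsWithStats(d); 
for i in range(1,k):
    if st[i,4]>60: print(st[i],c[i],(C@(onz(g,c[i],.045)[0,:2]-W))*1e3)
E
```

```text
clock: 17.7
tcp_pos: [0.5582, 0.0037, 0.0868]
orientation: [3.112, 0.431, -0.003]
contact_force: [0.6, -0.7, -0.8]
grip_width: 0.0511
gripper_force: 0.0
tcp rel [39.1365 74.5557] 0.08690421173530957
red [248 157  62  54 952] [[43.5, 81.4], [78.2, 44.1], [68.9, 35.5], [33.1, 73.0]]
knob expected px [255.4676 219.1414]
[ 215  183   80   47 1914] [252.1473 207.6855] [46.7978 77.7425]
```

```bash
python3 -m crank '[[0,0,0.5,0,0,0],[0,0,0.8,0,0,0],[0,0,0.8,0,0,0],[0,0,0.5,0,0,0],[0,0,0,0,0,0],[0,0,0,0,0,0]]'; python3 -m crank '[[0,0,0,0,0,0],[0,0,0,0,0,0],[0,0,0,0,0,0],[0,0,0,0,0,0],[0,0,0,0,0,0],[0,0,0,0,0,0]]' 0 20
```

```text
clock: 18.35
tcp_pos: [0.5589, 0.0033, 0.0356]
orientation: [3.112, 0.428, -0.001]
contact_force: [0.2, -0.2, 0.7]
grip_width: 0.0512
gripper_force: 0.0
clock: 18.95
tcp_pos: [0.5594, 0.0038, 0.0362]
orientation: [3.112, 0.429, 0.001]
contact_force: [-0.1, -0.6, 5.8]
grip_width: 0.011
gripper_force: 20.1
```

```bash
python3 -m crank '[[0,0,-0.1,0,0,0],[-0.355,0.405,0,0,0,0],[-0.265,0.465,0,0,0,0],[-0.17,0.515,0,0,0,0],[0,0,0,0,0,0],[0,0,0,0,0,0]]'; python3 - <<'E'
from h import *
go([.5,0,0],15.7)
E
```

```text
clock: 19.55
tcp_pos: [0.5486, -0.0285, 0.0367]
orientation: [3.112, 0.427, -0.008]
contact_force: [-5.7, -0.4, -8.5]
grip_width: 0.0106
gripper_force: 20.6
t 19.55 tcp [ 0.5486195  -0.02854675  0.03670103] yaw 15.608598800112015 tilt [-0.00517127 -0.00116327]
shift [-1.95 -2.03  1.85] turn [-0.     0.007 -0.002] F [-5.70706304 -0.42799937 -8.47243838] w 0.010622027117391698 gf 20.588917136192322
```

```bash
python3 -m crank '[[-0.12,0,0.08,0,0,0],[-0.065,0.535,0,0,0,0],[0.045,0.535,0,0,0,0],[0.15,0.52,0,0,0,0],[0,0,0,0,0,0],[0,0,0,0,0,0]]'; python3 - <<'E'
from h import *
g=eyes.grab_frame("wrist"); I=g["image"]; o=status.get_obs(); yaw=.274
C=np.array([[np.cos(yaw),np.sin(yaw)],[-np.sin(yaw),np.cos(yaw)]]); W=np.array([.5407,-.0796])
print("tcp rel",C@(o["tcp_pos"][:2]-W)*1e3)
h=cv2.cvtColor(I,cv2.COLOR_RGB2HSV).astype(int);H,S,V=h[...,0],h[...,1],h[...,2]
m=((H<5)|(H>174))&(S>150)&(V>60); m[300:]=0
k,l,st,c=cv2.connectedComponentsWithStats(m.astype(np.uint8)); i=1+st[1:,4].argmax()
rc=cv2.minAreaRect(np.argwhere(l==i)[:,::-1].astype(np.float32)); print("red",st[i],((onz(g,cv2.boxPoints(rc),.028)[:,:2]-W)@C.T*1e3).round(1).tolist())
m=(H>8)&(H<20)&(S>200)&(V>120); k,l,st,c=cv2.connectedComponentsWithStats(m.astype(np.uint8)); i=1+st[1:,4].argmax(); print("orange",st[i],((onz(g,c[i],.03)[:,:2]-W)@C.T*1e3).round(1))
m=(H>100)&(H<125)&(S>120);p=np.argwhere(m);rc=cv2.minAreaRect(p[:,::-1].astype(np.float32)); print("blue",((onz(g,cv2.boxPoints(rc),.028)[:,:2]-W)@C.T*1e3).round(1).tolist())
E
```

```text
clock: 20.15
tcp_pos: [0.5603, -0.0588, 0.0365]
orientation: [3.111, 0.427, 0.001]
contact_force: [-4.2, -3.8, -0.1]
grip_width: 0.0105
gripper_force: 21.2
tcp rel [24.4670514  14.84185104]
red [ 211  156   54   81 1594] [[69.3, 39.2], [74.3, 28.6], [29.9, 9.3], [24.0, 20.6]]
orange [260 264   8  40 248] [[-3.5 10.1]]
blue [[101.7, 29.4], [113.2, 28.9], [112.8, -44.2], [101.2, -45.3]]
```

The bar is now at a≈1.17 and the guard hasn't moved. I'll continue the arc to the stop.

```bash
python3 -m crank '[[0.25,0.475,0,0,0,0],[0.335,0.42,0,0,0,0],[0.42,0.345,0,0,0,0],[0,0,0,0,0,0],[0,0,0,0,0,0]]'; python3 -m crank '[[0.475,0.25,0,0,0,0],[0.515,0.155,0,0,0,0],[0.45,0.05,0,0,0,0],[0,0,0,0,0,0],[0,0,0,0,0,0]]'; cat > k.py <<'E'
from h import *
g=eyes.grab_frame("wrist"); I=g["image"]; o=status.get_obs(); yaw=.274
C=np.array([[np.cos(yaw),np.sin(yaw)],[-np.sin(yaw),np.cos(yaw)]]); W=np.array([.5407,-.0796])
print("tcp rel",C@(o["tcp_pos"][:2]-W)*1e3)
h=cv2.cvtColor(I,cv2.COLOR_RGB2HSV).astype(int);H,S,V=h[...,0],h[...,1],h[...,2]
m=((H<5)|(H>174))&(S>150)&(V>60); m[300:]=0
k,l,st,c=cv2.connectedComponentsWithStats(m.astype(np.uint8)); i=1+st[1:,4].argmax()
rc=cv2.minAreaRect(np.argwhere(l==i)[:,::-1].astype(np.float32)); print("red",st[i],((onz(g,cv2.boxPoints(rc),.028)[:,:2]-W)@C.T*1e3).round(1).tolist())
m=(H>8)&(H<20)&(S>200)&(V>120); k,l,st,c=cv2.connectedComponentsWithStats(m.astype(np.uint8)); i=1+st[1:,4].argmax(); print("orange",st[i],((onz(g,c[i],.03)[:,:2]-W)@C.T*1e3).round(1))
p=np.argwhere((H>100)&(H<125)&(S>120));rc=cv2.minAreaRect(p[:,::-1].astype(np.float32)); print("blue",((onz(g,cv2.boxPoints(rc),.028)[:,:2]-W)@C.T*1e3).round(1).tolist())
E
python3 k.py
```

```text
clock: 20.7
tcp_pos: [0.5882, -0.0755, 0.0366]
orientation: [3.112, 0.43, 0.006]
contact_force: [1.7, 1.6, -0.9]
grip_width: 0.0106
gripper_force: 21.0
clock: 21.2
tcp_pos: [0.6173, -0.0766, 0.0364]
orientation: [-3.112, -0.43, -0.003]
contact_force: [-0.2, 4.0, 2.4]
grip_width: 0.0105
gripper_force: 21.5
tcp rel [ 74.28721615 -17.82346843]
red [ 165  227   95   24 1190] [[71.1, 36.0], [83.7, 33.6], [78.4, -20.0], [65.5, -19.0]]
orange [237 315  10  31 254] [[ 9.8 -9.2]]
blue [[116.6, 28.3], [116.6, -44.1], [100.9, -44.9], [100.8, 29.7]]
```

```bash
python3 -m crank '[[0.15,-0.05,0,0,0,0],[0.15,-0.05,0,0,0,0],[0,0,0,0,0,0],[0,0,0,0,0,0]]'; python3 -m crank '[[0.1,0,0,0,0,0],[0.05,0,0,0,0,0],[0,0,0,0,0,0],[0,0,0,0,0,0]]';python3 k.py
```

```text
clock: 21.65
tcp_pos: [0.6218, -0.0754, 0.0364]
orientation: [3.11, 0.427, 0.001]
contact_force: [-1.2, -5.0, 4.7]
grip_width: 0.0109
gripper_force: 21.6
clock: 22.05
tcp_pos: [0.623, -0.0751, 0.0362]
orientation: [3.111, 0.426, -0.005]
contact_force: [-5.7, -5.4, 8.9]
grip_width: 0.0105
gripper_force: 22.0
tcp rel [ 80.39123943 -17.92688666]
red [ 165  236   68   20 1022] [[83.6, 34.1], [83.7, -4.5], [71.3, -4.2], [71.1, 35.5]]
orange [237 322  10  24 198] [[12.9 -9. ]]
blue [[117.7, 27.9], [117.5, -43.9], [100.8, -44.8], [100.9, 29.5]]
```

```bash
python3 -m crank '[[-0.08,0.06,0,0,0,0],[0,0,0,0,0,0]]'; python3 -m crank '[[0,0,0,0,0,0],[0,0,0,0,0,0],[0,0,0,0,0,0],[0,0,0,0,0,0]]' 0.45; python3 -m crank '[[0,0,-0.3,0,0,0],[0,0,-1,0,0,0],[0,0,-1,0,0,0],[0,0,-1,0,0,0],[-1,0,-0.5,0,0,0],[-1,0,0,0,0,0],[0,0,0,0,0,0],[0,0,0,0,0,0]]'; python3 k.py
```

```text
clock: 22.3
tcp_pos: [0.6228, -0.0752, 0.0363]
orientation: [3.112, 0.427, -0.001]
contact_force: [-1.8, -3.6, 5.8]
grip_width: 0.0106
gripper_force: 21.8
clock: 22.7
tcp_pos: [0.6232, -0.0738, 0.0359]
orientation: [-3.112, -0.43, 0.0]
contact_force: [-0.5, -1.0, -0.1]
grip_width: 0.0382
gripper_force: 0.0
clock: 23.5
tcp_pos: [0.585, -0.0851, 0.1126]
orientation: [3.112, 0.429, 0.002]
contact_force: [0.7, 0.1, 0.7]
grip_width: 0.0389
gripper_force: 0.0
tcp rel [ 41.71010846 -17.11764418]
red [193 147  63  15 768] [[82.5, 31.3], [82.4, -17.0], [71.3, -16.9], [71.4, 32.0]]
orange [ 221  223   29   39 1052] [[ 1.4 -0. ]]
blue [[101.6, 29.4], [112.7, 28.7], [112.5, -43.9], [101.5, -44.3]]
```

The bar is square on its stop, the blade is home and the gripper is clear.

```bash
python3 -c "
from bench import r
print(r.hand_in())"
```

```text
the job is handed in; nothing more can be done
None
```

The job is handed in at about 23.5 s on the robot's clock: the blade is home over the pin and was pushed against the wall at about 13 N, the keeper is shut on its stop, and the gripper is clear; `hand_in()` returned no verdict.

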